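# Make the scroll saw ready: hold-down, mains rocker, starter

### The arm

A 6-joint arm with a two-finger parallel gripper is mounted at the origin on a cart in front of the work surface, level with it; the furniture and walls round the work are solid. World frame = base frame: x ahead of the robot, y to its left, z up, the work surface at z = 0. Lengths are in m, angles in rad, forces in N, time in s.
With the tool pointing down it reaches from about 0.35 to 0.975 m from the base axis. Payload 4.9 kg.
Tool frame: the origin (TCP) lies midway between the tips of the shut fingers; the grasp point (between the pads) lies 19 mm behind it; z points along the fingers, y is the line along which they close (so a half turn about z gives the same grasp; the last joint's range is limited). The gripper opens to 85 mm and grips with 20 to 120 N. Pads are 22 mm wide; open, the fingers measure 114 mm over their backs; the gripper's body (76 mm by 85 mm) begins 54 mm behind the grasp point. The pads swing forward as they close: fully open they stand 13 mm farther back than shut.
Start: joints at [0.986, 0.053, 1.613, -0, 1.476, -0.119], TCP at [0.281, 0.558, 0.231] pointing down, gripper open.
Joint ranges: [-3.01, 3.01], [-1.01, 2.22], [0.06, 2.58], [-1.02, 4.17], [0.09, 2.62], [-3.14, 3.14]. Speed limits (rad/s): [2.57, 2.57, 3.14, 3.14, 3.14, 3.14].

### API

Orientations are given as a unit quaternion [w, x, y, z].
In Python, from plant import manip, viewer, sensors gives the robot as it stands (manip), with the cameras (viewer) and the readings (sensors).
- The arm moves only by the shell command python3 shift.py 'ROWS'. ROWS is a JSON object with one list for each field, all of the same length, 1 to 5, a row being the entries at one place: finger_gap (the opening from 0.0 (shut) to 1.0 (fully open)), dx, dy, dz (the shift in shares of the most that a row can go, 1 being 62.5 mm), drx, dry, drz (a rotation vector in units of 0.25 rad); each row shifts and turns the commanded pose from where the row before left it, along the tool's axes as they then stand; what a row does not reach is not made up. A row lasts 1/8 s, in which the tool goes at most 0.0625 m and 0.188 rad, less where a joint would pass 70% of its speed; a pose out of reach is approached as far as the arm can. The fingers move at their own pace and stop on an object; the grip force is fixed at half the most. Time passes only in rows, so rows that do not move let the fingers close. It prints the time, the measured TCP pose, the force, the opening and the grip force at its end. Input that does not fit is refused with a message, and nothing moves.
- sensors.state(): the state, without advancing time (a new reading comes with each control period).
- viewer.grab_frame(name): name is "side" or "top" or "wrist"; returns the picture (420x560x3 uint8, red, green, blue); there is no depth.
- viewer.camera_params(name): a dict with "intrinsics" (3x3 intrinsics, pixels), "xyz" and "orientation" of the camera in the world. Camera axes: x right, y down, z forward; pixel columns grow to the right and rows downward; lengths in m; the calibration is good to about 2 mm. A picture is of the moment at which its call begins: read the wrist's pose just before it. camera_params takes no time and is no camera call; for the wrist camera it gives the pose at the moment of the call.
- manip.job_done(): hands the job in; it is judged then, once.
The state is a dict: "time": time; "joint_pos": joint angles; "joint_vel": joint speeds; "joint_efforts": joint torques, N m; "tool_pos": TCP position; "tool_rot": TCP orientation; "contact_force": force on the tool from outside, world axes, zero at the start; "ft_torque": the same for the moment, N m; "gripper_width": opening from 0.0 (shut) to 1.0 (fully open); "grasp_force": force on a finger pad.
Only numpy, scipy, OpenCV 4.12 (cv2) and the standard library are available. Lean on these libraries where they do the work, as an engineer would, in place of code of your own. Each camera call takes 0.05 s, during which the arm holds its last target. There are 200 camera calls.

### The job

Make the scroll saw ready to cut with its foot pedal. Using only the fingertips, first push the saw's raised hold-down foot down by the top of its rod until it rests on the plywood strip lying under it, then switch the power strip on at its rocker, and last push the start button of the grey starter box (the low round one, not the mushroom-headed stop button) all the way in so that it stays in. Keep to this order - the foot goes down before there is power, and the starter only holds with power on - do not touch the stop button, and do not pick up or shift anything.

Things in the scene. Friction and masses are not known exactly. Their poses are not given: they have to be found in the camera images.
- scroll_saw: Scroll saw, 620 x 266 x 256 mm, fixed. Origin on the bench top below it; x from its front (robot side) to its back, y to its left, z up. Work table x -0.31 to -0.01, y -0.13 to 0.13, top z 0.102. Over the table the arm, up to z 0.220, spans y -0.056 to -0.014 at its front end (x -0.2). Blade at x -0.163, y 0.004; its chuck reaches y 0.021 and z 0.159. A tension knob sits on the arm's right.
- foot_rod_top (a point): Centre of the top face of the hold-down rod: upright, 6.4 mm thick, left of the front of the saw's arm (saw frame x -0.181, y 0.043); its lower end carries the forked foot beside the blade. It is 0.181 m above the bench plus the joint value and moves with the rod. A fixed bracket guides the rod, its top 0.177 m above the bench. Press straight down here.
- scroll_saw_holddown (a joint): Height of the hold-down foot above its lowest place, m, 0 to 0.028 (positive up). Starts raised at 0.015 to 0.027. A friction of about 1 N keeps it where it is left; no spring. Its underside is about 1 mm above the saw table at 0, so on the 5 mm plywood strip it comes to rest at about 0.004; it counts as resting below 0.0065.
- slat: Plywood strip 160 x 30 x 5 mm lying loose on the saw table beside the blade, under the hold-down foot, pointing roughly away from the robot. Origin at the centre of its underside, y along its length, z up. To be left where it is.
- strip: Power strip with four sockets, white plastic, 269 mm long (y) x 56 (x) x 47 mm, loose on the bench, 0.35 kg. Origin at the centre of its underside; y along its length away from the rocker end, z up. Its rocker end points roughly to the robot. Housing top at z = 0.042.
- rocker_high (a point): Middle of the rocker half that stands high when off: strip frame x -0.006, y -0.084, z 0.047; moves with it. The rocker spans x -0.011 to 0.013, y -0.090 to -0.078 and tips about the strip's y direction at x 0, z 0.039. Pushing this half down 2 to 4 mm switches on, the other half off. Keep the inner edge of the fingertip at strip x -0.005 or farther to -x, clear of the other half.
- strip_switch (a joint): Angle of the rocker, rad: 0 off, 0.349 fully on (on counts above 0.25). It takes about 2 to 4 N to tip and stays where it is left.
- starter: No-volt starter box of the saw: grey enclosure 130 mm (x) x 75 mm (y), cover top at z = 0.052, loose on rubber feet, 0.75 kg. Origin at the centre of its underside; x along its length from the start button (near the robot) to the stop button, z up. Two black cable glands stick out 47 mm at its +x end.
- start_top (a point): Centre of the top of the start button: round, black, 27 mm across, nearly flat, at starter x -0.033, y 0. It stands 11 mm above the cover (z = 0.063) when out and 5 mm above it when in, within a steel collar 35 mm across and 3 mm high; it moves with the button.
- start_button (a joint): How far the start button is pushed in, m: 0 out, 0.006 fully in (in counts above 0.0045). It takes about 3 N to push plus a little damping and stays in where it is left.
- stop_top (a point): Centre of the top of the stop button: black mushroom head 40 mm across at starter x 0.032, y 0, top 29 mm above the cover (z = 0.081). Not to be touched.
- stop_button (a joint): How far the stop button is pushed in, m: 0 out, 0.006 in; spring return, about 2 N to start it. Not to be pressed.
- tin: Open flat tin of panel pins, 69 mm across, 38 mm high, on the bench in front of the saw. Origin at the centre of its underside. A bystander, to be left alone.
- pliers: Combination pliers, 168 x 52 x 12 mm, lying to the front right. Origin at the centre of its underside. A bystander, to be left alone.
- pencil: Pencil, 170 mm long, 8 mm thick, lying on the bench in front of the saw. Origin at the centre of its underside. A bystander, to be left alone.
- screwdriver: Screwdriver, 192 mm long, 27 mm thick, lying at the front left. Origin at the centre of its underside. A bystander, to be left alone.

How it is judged:
On the way, in this order (a step that is already met when the one before it is completed fails the run):
1. the fingers have pushed the hold-down foot down onto the plywood strip (value of joint scroll_saw_holddown below 0.0065 m and contact force between the fingers and scroll_saw_holddown above 0.5 N), for 0.1 s.
2. the fingers have tipped the power strip's rocker to on (value of joint strip_switch above 0.25 rad and contact force between the fingers and strip_switch above 0.5 N and value of joint scroll_saw_holddown below 0.0065 m), for 0.1 s.
3. the fingers have pushed the start button in (value of joint start_button above 0.0045 m and contact force between the fingers and start_button above 0.5 N and value of joint strip_switch above 0.25 rad), for 0.1 s.
At the end, for the whole second after the job is handed in: The hold-down foot rests on the plywood strip (joint below 0.0065 m), the rocker is on (above 0.25 rad), the start button is in (above 0.0045 m), the stop button is out, and the plywood strip, power strip and starter are at rest within 30 mm of where they stood (value of joint scroll_saw_holddown below 0.0065 m and value of joint strip_switch above 0.25 rad and value of joint start_button above 0.0045 m and value of joint stop_button below 0.0015 m and z of slat in the frame of scroll_saw between 0.0985 and 0.106 m and distance of each of strip, starter, slat from where it was at the start of the episode below 0.03 m and linear speed of each of strip, starter, slat below 0.02 m/s); the robot touches nothing.
It fails at once if the rocker is switched on while the hold-down foot is still up (value of joint strip_switch above 0.2 rad and value of joint scroll_saw_holddown above 0.0075 m).
It fails at once if the start button is pushed in while the power strip is off (value of joint start_button above 0.003 m and value of joint strip_switch below 0.2 rad).
It fails at once if the stop button is pressed or pushed against (value of joint stop_button above 0.002 m or contact force between any of the arm, the fingers and stop_button above 1 N).
It fails at once if the power strip, the starter box or the plywood strip is lifted or pushed away (30 mm) (distance of any of strip, starter, slat from where it was at the start of the episode above 0.03 m or height (world z) of any of strip, starter above 0.012 m or z of slat in the frame of scroll_saw above 0.112 m).
It fails at once if a bystander (nail tin, pliers, pencil, screwdriver) is moved 30 mm (distance of any of tin, pliers, pencil, screwdriver from where it was at the start of the episode above 0.03 m).
It also fails if it takes over 53 s, if anything falls off the work surface, if the arm or the gripper's body presses on something with over 40 N, if the wrist force passes 120 N, or if a joint passes its speed limit or range.

## Working session

There is one attempt and no reset: what is moved stays moved. The work goes in short steps, Python scripts to look and compute and a shell command to move; the robot and the scene stay as the last step left them, time stands still between calls to the robot, and variables do not carry over. Pictures are saved under pics/ and viewed, at most 10 in all, crops included, and the job is handed in when it is done.

```bash
ls; mkdir -p pics
python3 - <<'E'
from plant import manip, viewer, sensors
import cv2
for n in("side","top"):
    p=viewer.camera_params(n);print(n,p)
    cv2.imwrite(f"pics/{n}0.png",viewer.grab_frame(n)[:,:,::-1])
s=sensors.state();print(s["time"],s["tool_pos"],s["tool_rot"],s["contact_force"])
E
```

```text
pics
plant.py
shift.py
side {'intrinsics': array([[437.01059651,   0.        , 274.10667694],
       [  0.        , 437.01059651, 200.68771073],
       [  0.        ,   0.        ,   1.        ]]), 'xyz': array([0.39480668, 1.37996337, 0.75330681]), 'orientation': array([ 0.04130916, -0.04625124,  0.84961215, -0.52374953])}
top {'intrinsics': array([[450.18535519,   0.        , 282.60546782],
       [  0.        , 450.18535519, 211.55951723],
       [  0.        ,   0.        ,   1.        ]]), 'xyz': array([0.37347317, 0.13019906, 1.43258497]), 'orientation': array([-0.05837925,  0.70743312, -0.70212546,  0.05612554])}
0.1 [0.28038956 0.55792415 0.2301639 ] [-3.40343100e-04  2.30823868e-01  9.72995094e-01 -8.79689863e-04] [ 0.02695328 -0.69221759  0.97292568]
```

View pics/top0.png

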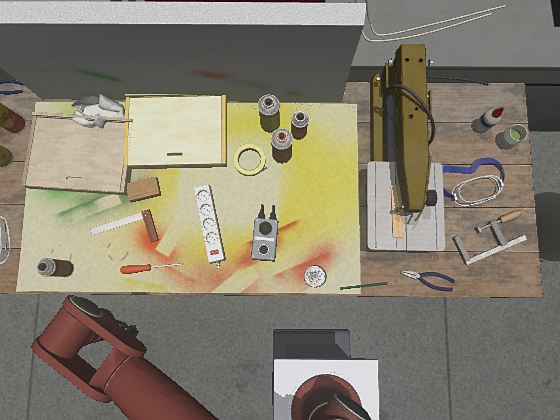

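View pics/side0.png

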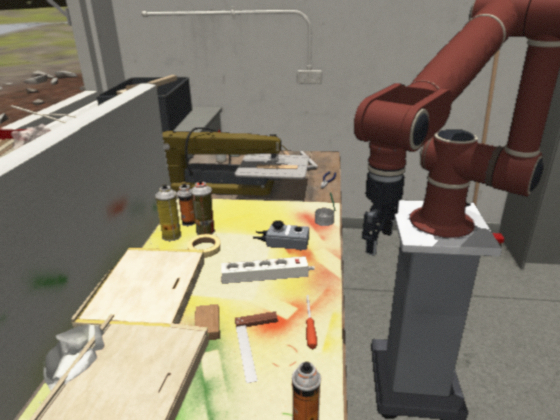

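The top view shows the saw on the right (table corners near 368,163 and 443,250). The power strip runs from 203,187 to 215,265 with its red rocker at 213,251. The starter is at 264,235, with start near 262,250 and stop near 265,228. The side view shows the strip near 265,270 and the starter near 287,235.

```bash
cat > h.py <<'E'
import numpy as np, cv2
from scipy.spatial.transform import Rotation as R
from plant import manip, viewer, sensors
def rot(q): return R.from_quat(np.roll(q,-1)).as_matrix()
def ray(p,uv):
    d=rot(p["orientation"])@np.linalg.inv(p["intrinsics"])@np.r_[uv,1.]
    return np.array(p["xyz"]),d
def plane(p,uv,z):
    o,d=ray(p,uv); return o+d*(z-o[2])/d[2]
def proj(p,X):
    c=p["intrinsics"]@(rot(p["orientation"]).T@(np.array(X)-p["xyz"])); return c[:2]/c[2]
def tri(views):
    A=np.zeros((3,3));b=np.zeros(3)
    for p,uv in views:
        o,d=ray(p,uv);d=d/np.linalg.norm(d);M=np.eye(3)-np.outer(d,d);A+=M;b+=M@o
    X=np.linalg.solve(A,b)
    return X,[np.round(proj(p,X)-uv,1) for p,uv in views]
def totool(X):   # world displacement from TCP to X, in tool axes
    s=sensors.state(); return rot(s["tool_rot"]).T@(np.array(X)-s["tool_pos"])
E
python3 - <<'E'
from h import *
t=viewer.camera_params("top")
for n,uv,z in(("rocker",(213,251),.047),("start",(262,250),.063),("stop",(265,228),.081),("strip far",(203,187),.04),("table corner FL",(368,250),.1),("FR",(443,250),.1),("BL",(368,163),.1),("tin",(315,275),.03)):print(n,plane(t,uv,z).round(3))
w=viewer.camera_params("wrist");s=sensors.state()
Rt=rot(s["tool_rot"]);print("cam in tool",Rt.T@(w["xyz"]-s["tool_pos"]),"\n",(Rt.T@rot(w["orientation"])).round(3),w["intrinsics"]);print(Rt.round(3))
a=cv2.imread("pics/top0.png")[150:260,180:460];cv2.imwrite("pics/topc.png",cv2.resize(a,None,fx=2.85,fy=2.85,interpolation=cv2.INTER_CUBIC))
E
```

```text
rocker [0.476 0.349 0.047]
start [0.479 0.197 0.063]
stop [0.544 0.188 0.081]
strip far [0.678 0.388 0.04 ]
table corner FL [ 0.478 -0.118  0.1  ]
FR [ 0.48 -0.34  0.1 ]
BL [ 0.743 -0.124  0.1  ]
tin [0.405 0.034 0.03 ]
cam in tool [ 0.0711865  -0.00018192 -0.14295677] 
 [[-0.    -0.959 -0.284]
 [ 1.     0.    -0.001]
 [ 0.001 -0.284  0.959]] [[322.41354961   0.         281.27020136]
 [  0.         322.41354961 201.82496092]
 [  0.           0.           1.        ]]
[[-0.893  0.449 -0.001]
 [ 0.449  0.893 -0.002]
 [ 0.    -0.002 -1.   ]]
```

View pics/topc.png

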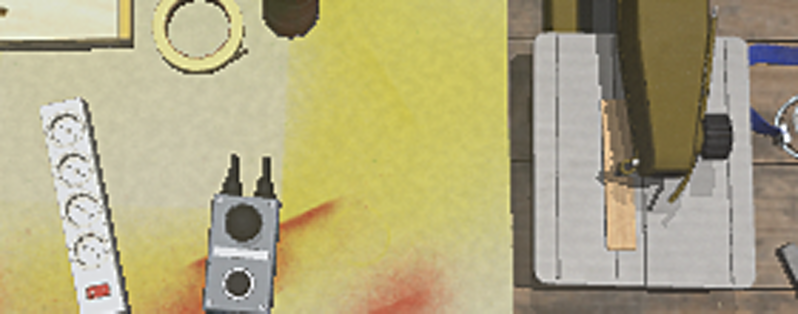

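The crop shows the rocker (97,291 in the crop), the starter with start at 238,285 and stop at 243,222, and the slat under the saw arm. The rod is near 620,165. Next I'll shut the fingers and move over the strip and starter for wrist views.

The manual's scale: shifts go in shares of 62.5 mm and turns go in units of 0.25 rad. Converting my numbers, -0.044 m is -0.704, -0.0357 m is -0.5712.

```bash
python3 shift.py '{"finger_gap": [0, 0, 0, 0, 0], "dx": [-0.704, -0.704, -0.704, -0.704, -0.704], "dy": [-0.5712, -0.5712, -0.5712, -0.5712, -0.5712], "dz": [-0.192, -0.192, -0.192, -0.192, -0.192], "drx": [0, 0, 0, 0, 0], "dry": [0, 0, 0, 0, 0], "drz": [0, 0, 0, 0, 0]}'
python3 shift.py '{"finger_gap": [0, 0, 0, 0, 0], "dx": [-0.64, 0, 0, 0, 0], "dy": [-0.56, 0, 0, 0, 0], "dz": [-0.16, 0, 0, 0, 0], "drx": [0, 0, 0, 0, 0], "dry": [0, 0, 0, 0, 0], "drz": [-0.62, -0.62, -0.62, 0, 0]}'
cat > snap.py <<'E'
import sys,pickle
from h import *
n=sys.argv[1]; p=viewer.camera_params("wrist"); s=sensors.state(); f=viewer.grab_frame("wrist")[:,:,::-1]
cv2.imwrite(f"pics/{n}.png",f); pickle.dump(p,open(f"pics/{n}.pkl","wb"))
print(s["time"],s["tool_pos"].round(4),rot(s["tool_rot"]).round(3).tolist(),s["contact_force"].round(2),s["gripper_width"])
E
python3 snap.py w1
```

```text
time: 0.72
tool_pos: [0.3973, 0.2983, 0.2912]
tool_rot: [-0.0, 0.231, 0.973, -0.0]
contact_force: [1.2, -1.2, -0.7]
gripper_width: -0.001
grasp_force: 0.0
time: 1.35
tool_pos: [0.4169, 0.2509, 0.301]
tool_rot: [-0.0, 0.001, 1.0, -0.0]
contact_force: [-0.5, 0.3, 0.1]
gripper_width: -0.002
grasp_force: 0.0
1.35 [0.4169 0.2509 0.301 ] [[-1.0, 0.003, -0.0], [0.003, 1.0, -0.0], [0.0, -0.0, -1.0]] [-0.47  0.29  0.13] -0.002112366170349027
```

View pics/w1.png

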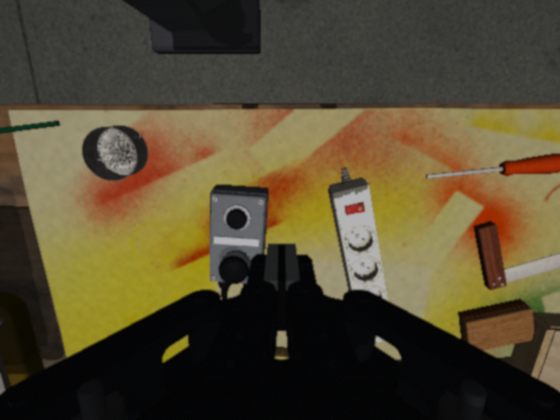

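The wrist view shows the start button at (236,219), the stop head at (234,268) and the red rocker at (354,208). The tin is at (115,152).

```bash
python3 shift.py '{"finger_gap": [0, 0, 0, 0], "dx": [0.32, 0.32, 0, 0], "dy": [-0.96, -0.96, 0, 0], "dz": [0, 0, 0, 0], "drx": [0, 0, 0, 0], "dry": [0, 0, 0, 0], "drz": [0, 0, 0, 0]}' >/dev/null; python3 snap.py w2
python3 shift.py '{"finger_gap": [0, 0, 0, 0, 0], "dx": [-0.64, -0.64, -0.64, -0.64, -0.64], "dy": [-0.72, -0.72, -0.72, -0.72, -0.72], "dz": [-0.16, -0.16, 0, 0, 0], "drx": [0, 0, 0, 0, 0], "dry": [0, 0, 0, 0, 0], "drz": [0, 0, 0, 0, 0]}' >/dev/null
python3 shift.py '{"finger_gap": [0, 0, 0], "dx": [-0.16, 0, 0], "dy": [-0.72, 0, 0], "dz": [0, 0, 0], "drx": [0, 0, 0], "dry": [0, 0, 0], "drz": [0, 0, 0]}' >/dev/null;python3 snap.py w3
python3 shift.py '{"finger_gap": [0, 0, 0, 0], "dx": [-0.32, -0.32, 0, 0], "dy": [-0.8, -0.8, 0, 0], "dz": [0, 0, 0, 0], "drx": [0, 0, 0, 0], "dry": [0, 0, 0, 0], "drz": [0, 0, 0, 0]}' >/dev/null;python3 snap.py w4
python3 - <<'E'
import cv2,numpy as np
a=[cv2.imread(f"pics/w{i}.png") for i in(3,4)]
cv2.imwrite("pics/w34.png",cv2.resize(np.hstack([x[60:360,60:500] for x in a]),(800,273)))
for i in (1,2):
    f=cv2.imread(f"pics/w{i}.png");h=cv2.cvtColor(f,cv2.COLOR_BGR2HSV)
    m=((h[...,0]<8)|(h[...,0]>172))&(h[...,1]>170)&(h[...,2]>60)
    n,l,st,c=cv2.connectedComponentsWithStats(m.astype(np.uint8))
    print(i,[(c[k].round(1).tolist(),st[k].tolist()) for k in range(1,n) if 60<st[k][4]<600])
E
```

```text
1.9 [0.3776 0.1325 0.3015] [[-1.0, 0.002, 0.001], [0.002, 1.0, 0.001], [-0.001, 0.001, -1.0]] [0.37 0.26 0.1 ] 0.00023828758826811096
2.95 [ 0.5878 -0.1365  0.3206] [[-1.0, -0.001, -0.001], [-0.001, 1.0, 0.001], [0.001, 0.001, -1.0]] [-0.28  0.62 -0.92] -0.0005609064444162333
3.5 [ 0.6273 -0.2363  0.3214] [[-1.0, -0.001, -0.0], [-0.001, 1.0, 0.001], [0.0, 0.001, -1.0]] [-0.4  -0.07  0.11] 0.00063826481725709
1 [([536.3, 164.5], [504, 155, 56, 20, 495]), ([352.8, 208.4], [346, 204, 17, 10, 90])]
2 [([439.4, 235.7], [433, 232, 16, 9, 79])]
```

View pics/w34.png

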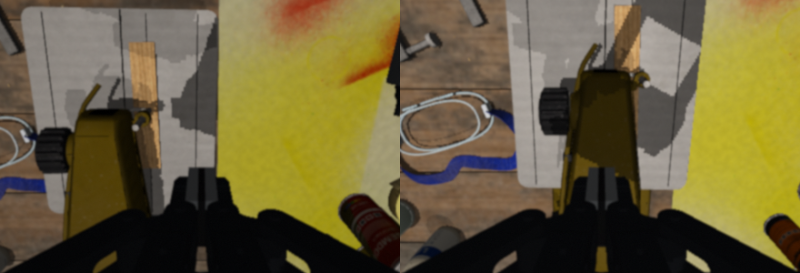

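Left half: the bracket and rod are near (211,196) in w3. Right half: near (326,146) in w4. Next I'll zoom in on the rod and the starter and strip areas.

Run:
```python
import cv2,numpy as np
t=[]
for n,u,v in(("w3",211,196),("w4",322,150)):
    f=cv2.imread(f"pics/{n}.png")[v-25:v+25,u-25:u+25]; t.append(cv2.resize(np.clip(f*1.6,0,255).astype(np.uint8),(400,400),interpolation=cv2.INTER_CUBIC))
cv2.imwrite("pics/rod.png",np.hstack(t))
t=[]
for n,u,v in(("w1",290,225),("w2",380,250)):
    f=cv2.imread(f"pics/{n}.png")[v-75:v+75,u-100:u+100]; t.append(cv2.resize(np.clip(f*1.3,0,255).astype(np.uint8),(400,300),interpolation=cv2.INTER_CUBIC))
cv2.imwrite("pics/st.png",np.hstack(t))
```

```text
(no output)
```

View pics/rod.png

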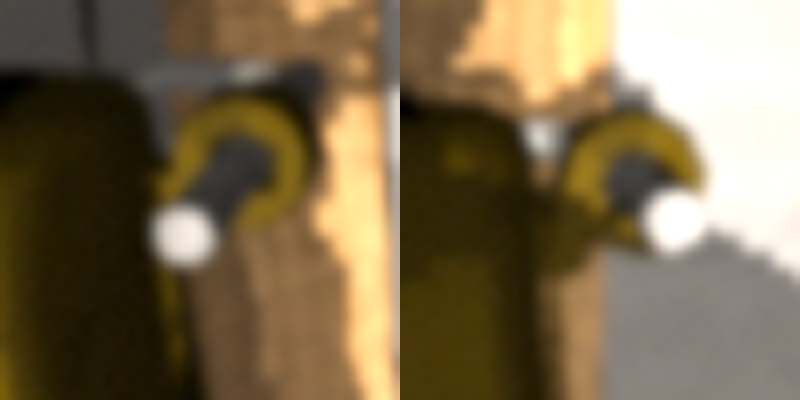

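View pics/st.png

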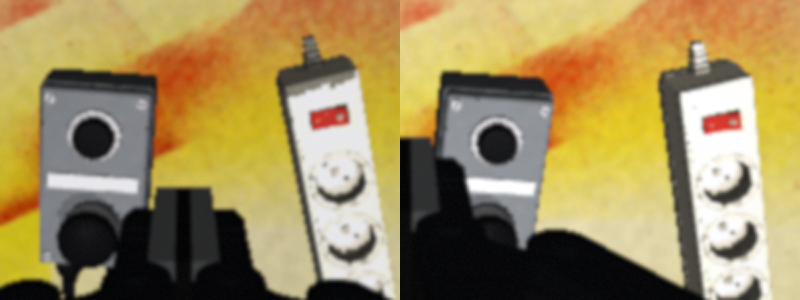

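Rod top in the crops: w3 at (208.5,200.1) and w4 at (330.9,151.9). The start disc is at (236.5,219) in w1 and (328.3,246.3) in w2. The rocker's raised half is on the image right (world +y), near the highlight.

```bash
cat > meas.py <<'E'
import pickle
from h import *
P={n:pickle.load(open(f"pics/{n}.pkl","rb")) for n in("w1","w2","w3","w4")}
F={n:cv2.imread(f"pics/{n}.png") for n in P}
print("rod",tri([(P["w3"],(208.5,200.1)),(P["w4"],(330.9,151.9))]))
def disc(n,u,v):
    g=cv2.cvtColor(F[n],cv2.COLOR_BGR2GRAY)[v-9:v+10,u-9:u+10]
    k,l,st,c=cv2.connectedComponentsWithStats((g<70).astype(np.uint8)); i=l[9,9]; print(n,st[i],c[i]+[u-9,v-9]); return c[i]+[u-9,v-9]
c1,c2=disc("w1",236,219),disc("w2",328,246)
print("start",tri([(P["w1"],c1),(P["w2"],c2)]))
print("stop", plane(P["w1"],(234,268),.081))
print("rocker",tri([(P["w1"],(352.8,208.4)),(P["w2"],(439.4,235.7))]))
for n,r0,r1,cx in(("w1",203,285,355),("w2",228,320,440)):
    h=cv2.cvtColor(F[n],cv2.COLOR_BGR2HSV); m=(h[...,1]<45)&(h[...,2]>130)
    L,Rr=[],[]
    for r in range(r0,r1,2):
        x=np.flatnonzero(m[r,cx-40:cx+50])+cx-40
        if len(x)>5: L.append(plane(P[n],(x[0]-.5,r),.042)[:2]);Rr.append(plane(P[n],(x[-1]+.5,r),.042)[:2])
    for nm,E in(("L",L),("R",Rr)):
        E=np.array(E);vx,vy,x0,y0=cv2.fitLine(E.astype(np.float32),cv2.DIST_HUBER,0,.001,.001).ravel()
        s=np.sign(vx);print(n,nm,"dir",s*vx,s*vy,"y at x=.48",y0+(.48-x0)*vy/vx)
E
python3 meas.py
```

```text
rod (array([ 0.59065418, -0.19760923,  0.20691697]), [array([-0. , -0.1]), array([0. , 0.1])])
w1 [  0   0  19  19 316] [235.97151899 218.95886076]
w2 [  0   0  19  19 299] [328.15719064 246.49832776]
start (array([0.48161103, 0.1923668 , 0.05835438]), [array([ 0.1, -0.2]), array([-0.1,  0.2])])
stop [0.53879555 0.19046987 0.081     ]
rocker (array([0.47266972, 0.34282363, 0.04373084]), [array([ 0. , -0.1]), array([-0. ,  0.1])])
w1 L dir 0.9738858 0.22703859 y at x=.48 0.321872
w1 R dir 0.9702272 0.24219655 y at x=.48 0.36933947
w2 L dir 0.9735915 0.22829704 y at x=.48 0.3209861
w2 R dir 0.9712998 0.23785856 y at x=.48 0.36920288
```

The rod top is at (0.591,-0.198,0.207), start at (0.481,0.193) and rocker centre at (0.4727,0.343), with strip direction (0.972,0.236). Moving to the rod.

```bash
python3 shift.py '{"finger_gap": [0, 0, 0, 0, 0], "dx": [0.288, 0.288, 0, 0, 0], "dy": [0.304, 0.304, 0, 0, 0], "dz": [0.24, 0.24, 0.48, 0.48, 0], "drx": [0, 0, 0, 0, 0], "dry": [0, 0, 0, 0, 0], "drz": [0, 0, 0, 0, 0]}'; python3 -c "
from h import *
print(totool([.5907,-.1976,.207]).round(4),sensors.state()['joint_pos'].round(2))"
```

```text
time: 4.18
tool_pos: [0.5895, -0.1975, 0.2287]
tool_rot: [-0.002, -0.001, 1.0, 0.001]
contact_force: [-0.3, -0.9, 0.3]
gripper_width: 0.003
grasp_force: 0.0
[-0.0013 -0.0001  0.0217] [-0.44  0.05  1.62  0.    1.48 -2.01]
```

Scaled: 0.012 m is 0.192, 0.01 m is 0.16.

```bash
python3 shift.py '{"finger_gap": [0, 0, 0, 0, 0], "dx": [-0.016, 0, 0, 0, 0], "dy": [0, 0, 0, 0, 0], "dz": [0.192, 0.192, 0.16, 0.096, 0], "drx": [0, 0, 0, 0, 0], "dry": [0, 0, 0, 0, 0], "drz": [0, 0, 0, 0, 0]}';python3 shift.py '{"finger_gap": [0, 0, 0], "dx": [0, 0, 0], "dy": [0, 0, 0], "dz": [0.032, 0.032, 0], "drx": [0, 0, 0], "dry": [0, 0, 0], "drz": [0, 0, 0]}'
```

```text
time: 4.8
tool_pos: [0.5924, -0.1982, 0.1913]
tool_rot: [0.0, 0.0, 1.0, 0.002]
contact_force: [-1.1, 5.7, 2.2]
gripper_width: 0.001
grasp_force: 2.8
time: 5.18
tool_pos: [0.5926, -0.198, 0.1882]
tool_rot: [0.0, 0.0, 1.0, 0.002]
contact_force: [-0.4, 6.5, 5.2]
gripper_width: 0.0
grasp_force: 3.7
```

Scaled: 0.002 m is 0.032, 0.001 m is 0.016.

```bash
python3 shift.py '{"finger_gap": [0, 0, 0], "dx": [0, 0, 0], "dy": [0, 0, 0], "dz": [0.032, 0.016, 0], "drx": [0, 0, 0], "dry": [0, 0, 0], "drz": [0, 0, 0]}'; python3 snap.py p1; python3 -c "
import cv2,numpy as np
f=cv2.imread('pics/p1.png')[120:330,180:380]
cv2.imwrite('pics/p1c.png',cv2.resize(np.clip(f*1.6,0,255).astype(np.uint8),(571,600)))"
```

```text
time: 5.55
tool_pos: [0.5928, -0.1978, 0.1855]
tool_rot: [0.0, -0.0, 1.0, 0.002]
contact_force: [-1.9, 7.3, 6.3]
gripper_width: 0.003
grasp_force: 4.2
5.55 [ 0.5928 -0.1978  0.1855] [[-1.0, -0.0, 0.001], [-0.0, 1.0, 0.004], [-0.001, 0.004, -1.0]] [-1.85  7.25  6.28] 0.0028901314931911977
```

View pics/p1c.png

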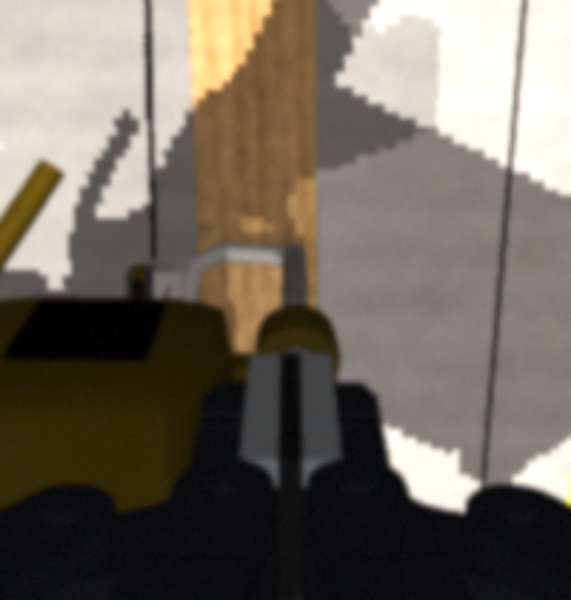

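The picture shows the rod at the seam between the two fingertips (290–300,350), which explains the sideways force. I'll lift, shift 5 mm to +y so one fingertip covers the rod and the saw arm is farther away, and press again.

Scaled: -0.012 m is -0.192, 0.005 m is 0.08.

```bash
python3 shift.py '{"finger_gap": [0, 0, 0], "dx": [0, 0, 0], "dy": [0, 0.08, 0], "dz": [-0.192, -0.064, 0], "drx": [0, 0, 0], "dry": [0, 0, 0], "drz": [0, 0, 0]}'; python3 shift.py '{"finger_gap": [0, 0, 0, 0], "dx": [0, 0, 0, 0], "dy": [0, 0, 0, 0], "dz": [0.112, 0.064, 0.032, 0], "drx": [0, 0, 0, 0], "dry": [0, 0, 0, 0], "drz": [0, 0, 0, 0]}';python3 shift.py '{"finger_gap": [0, 0], "dx": [0, 0], "dy": [0, 0], "dz": [0.032, 0], "drx": [0, 0], "dry": [0, 0], "drz": [0, 0]}'
```

```text
time: 5.98
tool_pos: [0.5926, -0.1951, 0.2011]
tool_rot: [0.001, 0.0, 1.0, -0.001]
contact_force: [-0.2, -0.2, 0.9]
gripper_width: 0.001
grasp_force: 0.0
time: 6.48
tool_pos: [0.592, -0.1948, 0.1868]
tool_rot: [-0.0, 0.0, 1.0, 0.0]
contact_force: [-0.0, -1.0, -0.2]
gripper_width: -0.005
grasp_force: 0.0
time: 6.72
tool_pos: [0.5923, -0.1949, 0.1853]
tool_rot: [0.0, 0.0, 1.0, -0.0]
contact_force: [0.9, -0.5, -0.6]
gripper_width: 0.004
grasp_force: 0.0
```

Scaled: 0.001 m is 0.016.

```bash
python3 shift.py '{"finger_gap": [0, 0, 0], "dx": [0, 0, 0], "dy": [0, 0, 0], "dz": [0.016, 0.016, 0], "drx": [0, 0, 0], "dry": [0, 0, 0], "drz": [0, 0, 0]}';python3 shift.py '{"finger_gap": [0, 0, 0], "dx": [0, 0, 0], "dy": [0, 0, 0], "dz": [0.016, 0.016, 0], "drx": [0, 0, 0], "dry": [0, 0, 0], "drz": [0, 0, 0]}'
```

```text
time: 7.1
tool_pos: [0.5924, -0.1949, 0.1841]
tool_rot: [0.0, 0.0, 1.0, -0.0]
contact_force: [-1.6, 0.5, 5.0]
gripper_width: -0.001
grasp_force: 2.1
time: 7.48
tool_pos: [0.5925, -0.195, 0.1838]
tool_rot: [0.0, 0.0, 1.0, -0.0]
contact_force: [-5.8, 1.9, 10.6]
gripper_width: 0.002
grasp_force: 5.2
```

The hard stop is at z≈0.184, so the joint is at about 0.003–0.004 and the foot is resting. Now I'll retract and go to the rocker.

Scaled: 0.0556 m is 0.8896, 0.0124 m is 0.1984.

```bash
python3 shift.py '{"finger_gap": [0, 0, 0, 0, 0], "dx": [0, 0, 0.1984, 0.1984, 0.1984], "dy": [0, 0, 0.8896, 0.8896, 0.8896], "dz": [-0.96, -0.88, 0, 0, 0], "drx": [0, 0, 0, 0, 0], "dry": [0, 0, 0, 0, 0], "drz": [0, 0, 0, 0, 0]}'
python3 shift.py '{"finger_gap": [0, 0, 0, 0, 0], "dx": [0.1984, 0.1984, 0.1984, 0.1984, 0.1984], "dy": [0.8896, 0.8896, 0.8896, 0.8896, 0.8896], "dz": [0, 0, 0, 0, 0], "drx": [0, 0, 0, 0, 0], "dry": [0, 0, 0, 0, 0], "drz": [0, 0, 0, 0, 0]}' >/dev/null
python3 shift.py '{"finger_gap": [0, 0, 0, 0, 0], "dx": [0.1984, 0.1984, 0, 0, 0], "dy": [0.8896, 0.8896, 0, 0, 0], "dz": [0, 0, 0, 0, 0], "drx": [0, 0, 0, 0, 0], "dry": [0, 0, 0, 0, 0], "drz": [0, 0.668, 0.668, 0.668, 0.668]}' >/dev/null
python3 shift.py '{"finger_gap": [0, 0, 0, 0, 0], "dx": [0, 0, 0, 0, 0], "dy": [0, 0, 0, 0, 0], "dz": [0, 0, 0, 0, 0], "drx": [0, 0, 0, 0, 0], "dry": [0, 0, 0, 0, 0], "drz": [0.668, 0.668, 0.668, 0.668, 0]}'
python3 -c "
from h import *
print(totool([.4685,.3612,.09]).round(4),rot(sensors.state()['tool_rot'])[:,0],sensors.state()['joint_pos'].round(2))"
```

```text
time: 8.1
tool_pos: [0.5546, -0.0266, 0.2958]
tool_rot: [0.0, 0.001, 1.0, 0.0]
contact_force: [0.1, 0.6, 0.4]
gripper_width: 0.0
grasp_force: 0.0
time: 9.98
tool_pos: [0.4686, 0.3612, 0.2956]
tool_rot: [-0.0, 0.619, 0.785, -0.0]
contact_force: [-0.6, -0.1, 0.1]
gripper_width: 0.002
grasp_force: 0.0
[1.000e-04 0.000e+00 2.056e-01] [-2.33765842e-01  9.72292913e-01 -1.48771906e-04] [ 0.53 -0.06  1.62  0.    1.58  0.29]
```

Scaled: 0.06 m is 0.96, 0.05 m is 0.8.

```bash
python3 shift.py '{"finger_gap": [0, 0, 0, 0, 0], "dx": [0, 0, 0, 0, 0], "dy": [0, 0, 0, 0, 0], "dz": [0.96, 0.96, 0.96, 0.8, 0], "drx": [0, 0, 0, 0, 0], "dry": [0, 0, 0, 0, 0], "drz": [0, 0, 0, 0, 0]}'
python3 shift.py '{"finger_gap": [0, 0, 0, 0], "dx": [0, 0, 0, 0], "dy": [0, 0, 0, 0], "dz": [0.128, 0.08, 0.032, 0], "drx": [0, 0, 0, 0], "dry": [0, 0, 0, 0], "drz": [0, 0, 0, 0]}'
python3 shift.py '{"finger_gap": [0, 0], "dx": [0, 0], "dy": [0, 0], "dz": [0.016, 0], "drx": [0, 0], "dry": [0, 0], "drz": [0, 0]}'
```

```text
time: 10.6
tool_pos: [0.465, 0.359, 0.0609]
tool_rot: [-0.002, 0.619, 0.785, -0.005]
contact_force: [-1.0, 0.0, -0.4]
gripper_width: -0.0
grasp_force: 0.0
time: 11.1
tool_pos: [0.4692, 0.3615, 0.0522]
tool_rot: [0.0, 0.62, 0.785, 0.001]
contact_force: [-0.5, -0.3, -1.0]
gripper_width: 0.005
grasp_force: 0.0
time: 11.35
tool_pos: [0.4687, 0.3612, 0.0504]
tool_rot: [0.0, 0.62, 0.785, 0.0]
contact_force: [0.0, -0.0, -0.7]
gripper_width: -0.001
grasp_force: 0.0
```

```bash
for i in 1 2; do python3 shift.py '{"finger_gap": [0, 0, 0], "dx": [0, 0, 0], "dy": [0, 0, 0], "dz": [0.016, 0.016, 0], "drx": [0, 0, 0], "dry": [0, 0, 0], "drz": [0, 0, 0]}'|egrep 'pos|force'; done; python3 shift.py '{"finger_gap": [0, 0], "dx": [0, 0], "dy": [0, 0], "dz": [0.016, 0], "drx": [0, 0], "dry": [0, 0], "drz": [0, 0]}'|egrep 'pos|force'
```

```text
tool_pos: [0.4686, 0.3612, 0.0481]
contact_force: [-0.1, 1.2, -0.1]
grasp_force: 0.0
tool_pos: [0.4687, 0.3614, 0.0464]
contact_force: [-1.1, 0.0, 0.9]
grasp_force: 0.5
tool_pos: [0.4688, 0.3617, 0.0457]
contact_force: [-1.0, 1.2, 2.3]
grasp_force: 1.3
```

```bash
for i in 1; do python3 shift.py '{"finger_gap": [0, 0], "dx": [0, 0], "dy": [0, 0], "dz": [0.016, 0], "drx": [0, 0], "dry": [0, 0], "drz": [0, 0]}'|egrep 'pos|force'; python3 shift.py '{"finger_gap": [0, 0], "dx": [0, 0], "dy": [0, 0], "dz": [0.016, 0], "drx": [0, 0], "dry": [0, 0], "drz": [0, 0]}'|egrep 'pos|force';python3 shift.py '{"finger_gap": [0, 0], "dx": [0, 0], "dy": [0, 0], "dz": [0.016, 0], "drx": [0, 0], "dry": [0, 0], "drz": [0, 0]}'|egrep 'pos|force'; done
```

```text
tool_pos: [0.4689, 0.3617, 0.0447]
contact_force: [-1.5, 2.6, 3.5]
grasp_force: 1.8
tool_pos: [0.469, 0.3615, 0.0435]
contact_force: [-0.8, 3.7, 3.7]
grasp_force: 1.9
tool_pos: [0.469, 0.3615, 0.0432]
contact_force: [-2.4, 2.8, 7.8]
grasp_force: 4.0
```

```bash
python3 shift.py '{"finger_gap": [0, 0, 0, 0, 0], "dx": [0, 0, -0.88, -0.88, 0], "dy": [0, 0, -0.208, -0.208, 0], "dz": [-0.8, -0.8, -0.32, 0, 0], "drx": [0, 0, 0, 0, 0], "dry": [0, 0, 0, 0, 0], "drz": [0, 0, 0, 0, 0]}' | egrep 'pos|contact'; python3 snap.py v1
python3 - <<'E'
import pickle
from h import *
p=pickle.load(open("pics/v1.pkl","rb"));u,v=proj(p,[.4727,.3437,.044]).astype(int);u2,v2=proj(p,[.481,.193,.06]).astype(int);print(u,v,u2,v2)
f=cv2.imread("pics/v1.png");a=f[max(v-30,0):v+30,max(u-40,0):u+40]
b=cv2.imread("pics/w1.png")[208-30:208+30,313:393]
cv2.imwrite("pics/v1c.png",np.hstack([cv2.resize(x,(400,300),interpolation=cv2.INTER_CUBIC) for x in(a,b)]))
E
```

```text
tool_pos: [0.4685, 0.2447, 0.1612]
contact_force: [0.2, 0.9, -0.6]
13.725 [0.4685 0.2447 0.1612] [[-0.228, 0.974, -0.001], [0.974, 0.228, -0.003], [-0.002, -0.002, -1.0]] [ 0.24  0.86 -0.64] -0.0016176682340545898
316 72 281 261
```

View pics/v1c.png

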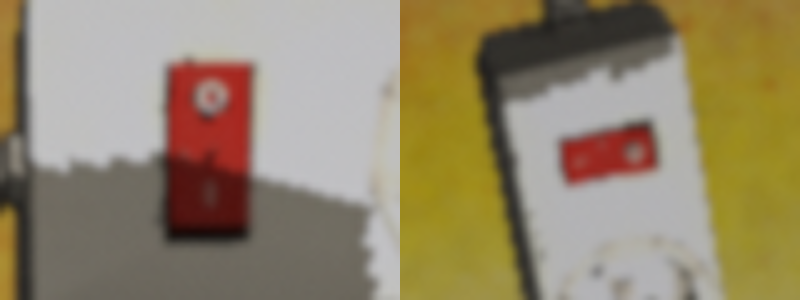

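In the left picture the marked (+y) half sits flush and the far half shows a raised dark edge at (208,235). In the right-hand "before" picture it was the other way round, so the rocker is on and the strip hasn't shifted. Now the start button.

Scaled: -0.053 m is -0.848, 0.05 m is 0.8.

```bash
python3 shift.py '{"finger_gap": [0, 0, 0, 0], "dx": [-0.848, 0, 0, 0], "dy": [-0.0256, 0, 0, 0], "dz": [0, 0.8, 0.56, 0], "drx": [0, 0, 0, 0], "dry": [0, 0, 0, 0], "drz": [0, 0, 0, 0]}'| egrep 'pos|contact'; python3 shift.py '{"finger_gap": [0, 0, 0], "dx": [0, 0, 0], "dy": [0, 0, 0], "dz": [0.096, 0.048, 0], "drx": [0, 0, 0], "dry": [0, 0, 0], "drz": [0, 0, 0]}'| egrep 'pos|contact';python3 shift.py '{"finger_gap": [0, 0, 0], "dx": [0, 0, 0], "dy": [0, 0, 0], "dz": [0.032, 0.032, 0], "drx": [0, 0, 0], "dry": [0, 0, 0], "drz": [0, 0, 0]}'| egrep 'pos|contact'
```

```text
tool_pos: [0.4764, 0.196, 0.0731]
contact_force: [-0.0, -1.0, 0.0]
tool_pos: [0.4802, 0.1966, 0.0693]
contact_force: [-0.9, 0.1, -0.1]
tool_pos: [0.4795, 0.1962, 0.0641]
contact_force: [0.3, 0.6, -0.1]
```

```bash
for i in 1; do python3 shift.py '{"finger_gap": [0, 0, 0], "dx": [-0.048, 0, 0], "dy": [0, 0, 0], "dz": [0.032, 0.032, 0], "drx": [0, 0, 0], "dry": [0, 0, 0], "drz": [0, 0, 0]}'| egrep 'pos|contact'; python3 shift.py '{"finger_gap": [0, 0, 0], "dx": [0, 0, 0], "dy": [0, 0, 0], "dz": [0.032, 0.016, 0], "drx": [0, 0, 0], "dry": [0, 0, 0], "drz": [0, 0, 0]}'| egrep 'pos|contact'; python3 shift.py '{"finger_gap": [0, 0, 0], "dx": [0, 0, 0], "dy": [0, 0, 0], "dz": [0.016, 0.016, 0], "drx": [0, 0, 0], "dry": [0, 0, 0], "drz": [0, 0, 0]}'| egrep 'pos|contact'; done
```

```text
tool_pos: [0.4807, 0.1934, 0.0605]
contact_force: [0.2, 1.2, 2.0]
tool_pos: [0.4806, 0.1934, 0.0574]
contact_force: [1.2, 1.3, 0.8]
tool_pos: [0.4807, 0.1934, 0.0572]
contact_force: [-5.3, -0.9, 13.3]
```

Scaled: -0.06 m is -0.96, -0.05 m is -0.8.

```bash
python3 shift.py '{"finger_gap": [0, 0, 0, 0, 0], "dx": [0, 0, -0.8, -0.8, 0], "dy": [0, 0, -0.16, -0.16, 0], "dz": [-0.48, -0.96, -0.32, 0, 0], "drx": [0, 0, 0, 0, 0], "dry": [0, 0, 0, 0, 0], "drz": [0, 0, 0, 0, 0]}' | egrep 'time|pos|contact'; python3 snap.py v2
python3 - <<'E'
import pickle
from h import *
p=pickle.load(open("pics/v2.pkl","rb"));f=cv2.imread("pics/v2.png")
u,v=proj(p,[.481,.193,.058]).astype(int);print(u,v,proj(p,[.4727,.3437,.044]))
a=f[max(v-60,0):v+60,u-80:u+80]
t=viewer.grab_frame("top")[:,:,::-1]; b=t[150:285,190:370]
cv2.imwrite("pics/v2c.png",np.hstack([cv2.resize(x,(400,300),interpolation=cv2.INTER_CUBIC) for x in(a,b)]))
E
```

```text
time: 16.77
tool_pos: [0.4837, 0.0888, 0.1649]
contact_force: [0.1, 0.3, 0.1]
16.775 [0.4837 0.0888 0.1649] [[-0.228, 0.974, -0.001], [0.974, 0.228, -0.001], [-0.001, -0.001, -1.0]] [0.13 0.34 0.07] 0.0009497423023054586
310 61 [ 356.16045786 -193.06682391]
```

View pics/v2c.png

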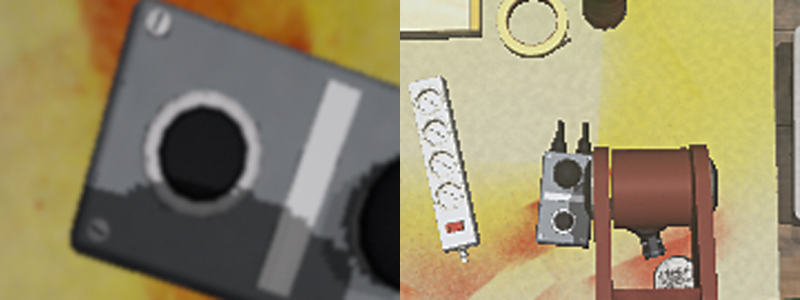

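The start button sits low in its collar (205,150), and the strip and starter haven't moved. The arm is clear, so I'm handing in.

```bash
python3 -c "
from plant import manip, viewer, sensors
print(manip.job_done())"
```

```text
the job is handed in; nothing more can be done
None
```

I pressed the foot down to a hard stop on the plywood strip, switched the rocker on, and pushed the start button fully in, in that order. I handed the job in at about 17 s with the arm clear; no verdict was returned, and I checked the foot by force only, not by a final picture.

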